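# Set out the calibration kit round the adapter plate

## Robot

A 6-joint arm with a two-finger parallel gripper is mounted at the origin on the work surface; the furniture and walls round the work are solid. World frame = base frame: x ahead of the robot, y to its left, z up, the work surface at z = 0. Lengths are in m, angles in degrees, forces in N, time in s.
With the tool pointing down it reaches from about 0.25 to 0.725 m from the base axis. Payload 9.7 kg.
Tool frame: the origin (TCP) lies on the centre line of the jaws, within the pads' length; the fingertips stand 22 mm ahead of it and the grasp point (between the pads) lies 3 mm ahead of it; z points along the fingers, y is the direction in which the jaws open and shut (so a half turn about z gives the same grasp; the last joint's range is limited). The gripper opens to 85 mm and grips with 20 to 120 N. Pads are 22 mm wide; open, the fingers measure 114 mm over their backs; the gripper's body (76 mm by 85 mm) begins 54 mm behind the grasp point. The pads swing forward as they close: fully open they stand 13 mm farther back than shut.
Start: joints at [-65.088, 4.979, 10.078, 95.1, 0, 90], TCP at [0.232, -0.499, 0.253] pointing down, gripper open.
Joint ranges: [-179.16, 179.16], [-48.56, 103.87], [-65.8, 70.77], [-126.05, 130.52], [-82.76, 87.17], [-180, 180]. Speed limits (degrees/s): [127.2, 127.2, 147.25, 180, 180, 180].

## Interface

Orientations are given as [roll, pitch, yaw] about the fixed x, y, z axes, in that order (R = Rz(yaw) Ry(pitch) Rx(roll)).
In Python, from workcell import monitor, eyes, job gives the robot as it stands. The module is installed in compiled form; this text tells all that it offers.
- The arm moves only by the tool drive_tool, never from a script. Its argument "plan" is a list of rows, each a list of 3 entries, a list of its own where there are three numbers: the opening, from 0 (shut) to 1 (fully open), then the shift along the world's x, y, z in m, then the turn about the world's z in degrees. In form: [[gripper, [x, y, z], yaw], ...]. A call has 1 to 10 rows; each row shifts and turns the commanded pose from where the row before left it; what a row does not reach is not made up. A row lasts 1/8 s, in which the tool goes at most 62.5 mm and 10.7 degrees, less where a joint would pass 70% of its speed; a pose out of reach is approached as far as the arm can. A call is refused whole if a number of a shift passes 0.0625 or a number of a turn 10.7, either way. A call with a gripper value outside its range is refused whole. The fingers move at their own pace and stop on an object; "grip_force" is the grip in N (left out, the last holds). Time passes only in rows, so rows that do not move let the fingers close. It gives the time, the measured TCP pose, the force and the opening at its end, in the units of the state.
- monitor.get_obs(): the state, without advancing time (a new reading comes with each control period).
- eyes.camera(name): name is "scene" or "top" or "wrist"; returns (picture, depth): 480x640x3 uint8, red, green, blue; 480x640 float32, m along the optical axis (not along the pixel's ray), 0 where there is no reading.
- eyes.camera_params(name): a dict with "fx", "fy", "cx", "cy" (pixels), "dist_coeffs" ([k1, k2, p1, p2, k3] as OpenCV has them; the pictures are not rectified), "extrinsics" (4x4, takes a point from world to camera coordinates); the wrist camera has in their place "mount" (4x4, takes a point from camera to tool coordinates, whose origin is the TCP and whose axes are the flange's). Camera axes: x right, y down, z forward; pixel columns grow to the right and rows downward; lengths in m; the calibration is good to about 2 mm. A picture is of the moment at which its call begins: read the wrist's pose just before it. camera_params takes no time and is no camera call.
- job.job_done(): hands the job in, once; it reports no verdict.
The state is a dict: "time": time; "q": joint angles; "qd": joint speeds; "joint_efforts": joint torques, N m; "ee_pos": TCP position; "tcp_rot": TCP orientation; "wrist_force": force on the tool from outside, world axes, zero at the start; "torque": the same for the moment, N m; "opening": finger opening in m.
Only numpy, scipy, OpenCV 4.12 (cv2) and the standard library are available. Lean on these libraries where they do the work, as an engineer would, in place of code of your own. Each camera call takes 0.05 s, during which the arm holds its last target.

## Task

Set out the kit for the spring tester's morning check round the thin flat plate: lay the larger of the two loose steel rings flat on the middle of the plate, and stand the middle-sized weight upright on the centre of that ring. Stand the largest weight to the left of the plate and the smallest weight in front of it, on the robot's side, both upright on the table, each straight out from the middle of that edge of the plate with a gap of about 20 mm between edge and weight. Leave the small ring where it lies.

Things in the scene. Friction and masses are not known exactly. Their poses are not given: they have to be found in the camera images.
- plate: Thin flat light-coloured drilled plate with a dark hole near each corner, 64 mm (x) by 100 mm (y), 4 mm thick, lying on the table right of the wooden case; it is fast to the table and does not move. Origin at the centre of its underside. Its x axis, along the short side, points away from the robot (turned up to 0.3 rad), its y axis, along the long side, to the robot's left: its left edge is at y = +50 mm, its front edge (robot's side) at x = -32 mm in its own frame.
- ring_large: The larger loose steel ring (setting ring gauge), 52 mm outside diameter, 14 mm high, lying flat with its axis z up; 0.18 kg. Origin at the centre of its underside. Grip it across the outside. Its bore is narrower than the middle-sized weight, which stands flat on it.
- weight_large: Turned calibration weight with a cylindrical body and a narrower neck and knob on top; the largest of the three, plain steel: body 44 mm diameter up to 40 mm height, then a knob of 26 mm diameter, 55 mm in all, 0.5 kg. Origin at the centre of its underside, z up. It can be gripped across the body.
- weight_medium: Turned calibration weight with a cylindrical body and a narrower neck and knob on top; the middle-sized of the three, brass: body 34 mm diameter up to 32 mm height, then a knob of 20 mm diameter, 42 mm in all, 0.2 kg. Origin at the centre of its underside, z up. It can be gripped across the body.
- weight_small: Turned calibration weight with a cylindrical body and a narrower neck and knob on top; the smallest of the three, brass: body 24 mm diameter up to 22 mm height, then a knob of 13 mm diameter, 30 mm in all, 0.1 kg. Origin at the centre of its underside, z up. It can be gripped across the body.
- ring_small: The small loose steel ring, 28 mm outside diameter, 6 mm high, lying flat among the things; not wanted, to be left alone. Origin at the centre of its underside.
Not all that is in view belongs to the job. Leave any red look-alike of the weight_large alone. What is shaped like the weight_medium but blue is not meant.

How it is judged:
By the outcome, as a careful person would: the job done as asked, in the order asked, and still so for the second after the job is handed in, with the robot touching nothing.
It also fails if it takes over 96 s, if anything falls off the work surface, if the arm or the gripper's body presses on something with over 40 N, if the wrist force passes 120 N, or if a joint passes its speed limit or range.

## Working session

There is one attempt and no reset: what is moved stays moved. The work goes in short steps, Python scripts to look and compute and a tool call to move; the robot and the scene stay as the last step left them, time stands still between calls to the robot, and variables do not carry over. Pictures are saved under pics/ and viewed, and the job is handed in when it is done.

Besides the shell and the picture viewer there is one more tool, called after ">>>" as name(argument=value, ...), one argument or row to a line, values as JSON. drive_tool: Moves the arm, as the interface text tells. Its arguments: {"type":"object","properties":{"plan":{"type":"array","items":{"type":"array"}},"grip_force":{"type":"number"}},"required":["plan"]}

```bash
mkdir -p pics; cat > h.py <<'E'
import numpy as np, cv2
from workcell import monitor, eyes, job
def grab(n,tag):
    o=monitor.get_obs(); p,d=eyes.camera(n); cv2.imwrite(f'pics/{tag}.png',p[:,:,::-1]); np.savez(f'pics/{tag}.npz',p=p,d=d,pos=o['ee_pos'],rot=o['tcp_rot']); return p,d,o
E
python3 - <<'E'
from h import *
for n in('top','scene','wrist'):
    p,d,o=grab(n,n+'0')
print(o)
for n in('top','scene','wrist'): print(n,eyes.camera_params(n))
E
```

```text
{'time': 0.1, 'q': array([-6.50886817e+01,  5.00851608e+00,  1.00370915e+01,  9.50978068e+01,
        2.26540737e-03,  8.99993896e+01]), 'qd': array([-0.01829859, -0.00864373,  0.07630532,  0.11953303,  0.04219297,
        0.06936047]), 'joint_efforts': array([ 2.24669930e-03, -5.21560800e+01,  4.65653872e+01,  1.60246447e-02,
        8.24556969e-05,  1.65052671e-05]), 'ee_pos': array([ 0.23160317, -0.49866365,  0.25263145]), 'tcp_rot': array([-1.79930769e+02, -2.26614327e-03,  2.49119260e+01]), 'wrist_force': array([-0.37413738, -0.18093076, -0.06114266]), 'torque': array([-0.05572549,  0.02020688, -0.01393569]), 'opening': 0.08539026268751317}
top {'fx': 496.06961336883086, 'fy': 496.06961336883086, 'cx': 308.2265482122736, 'cy': 242.1703045395575, 'dist_coeffs': array([0.03166902, 0.        , 0.        , 0.        , 0.        ]), 'extrinsics': array([[-8.93603647e-03, -9.99960039e-01, -2.60057567e-04,
         2.31532974e-02],
       [-9.92263072e-01,  8.89945854e-03, -1.23833739e-01,
         4.35712807e-01],
       [ 1.23831105e-01, -8.48537292e-04, -9.92302946e-01,
         1.1
[... 408 characters left out ...]
 -0.50627497,  0.22476717],
       [ 0.27787963, -0.42320731, -0.86236795,  0.83409643],
       [ 0.        ,  0.        ,  0.        ,  1.        ]])}
wrist {'fx': 342.5558827488414, 'fy': 342.5558827488414, 'cx': 321.03448542294666, 'cy': 235.86287342185645, 'dist_coeffs': array([-0.06672639,  0.        ,  0.        ,  0.        ,  0.        ]), 'mount': array([[-9.62961837e-04, -9.44939985e-01, -3.27242262e-01,
         8.37175911e-02],
       [ 9.99999230e-01, -1.16612406e-03,  4.24627788e-04,
         1.89393127e-05],
       [-7.82852850e-04, -3.27241601e-01,  9.44940380e-01,
        -1.20110944e-01],
       [ 0.00000000e+00,  0.00000000e+00,  0.00000000e+00,
         1.00000000e+00]])}
```

View pics/top0.png

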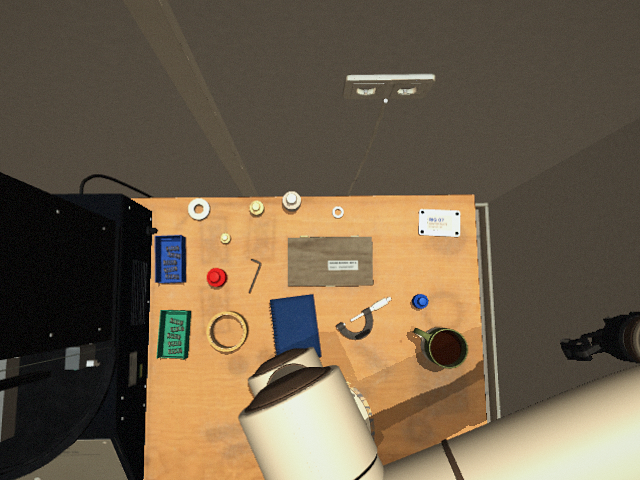

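View pics/scene0.png

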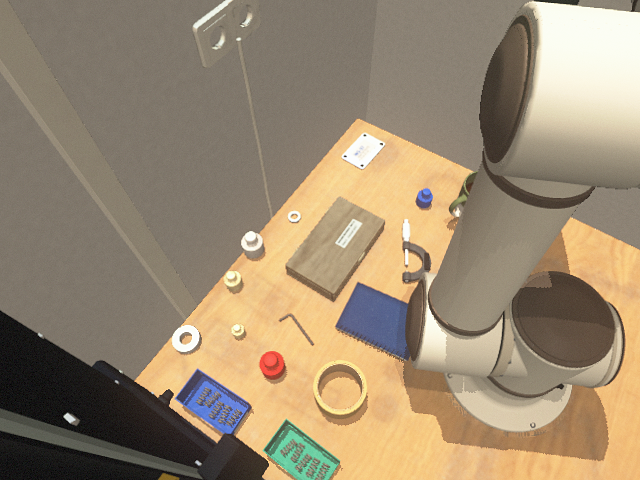

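View pics/wrist0.png

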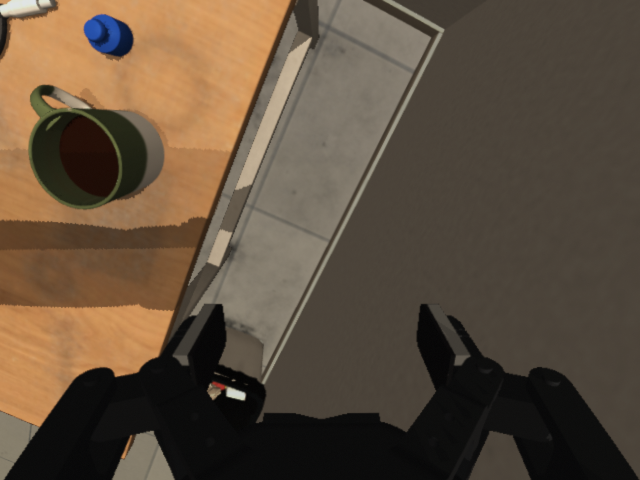

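The top view shows these candidates (pixels):
- **Rings:** large ring (199,209), small ring (338,212), and a brass-coloured loop (227,332) that isn't wanted.
- **Weights:** steel weight (291,200), medium brass (256,208), small brass (226,238).
- **Look-alikes:** red (217,278), blue (420,301).
- **Plate:** (440,222).

I'll check the choice in a close crop and measure.

```bash
cat >> h.py <<'E'
def ray(n,uv,z,pose=None):
    c=eyes.camera_params(n); K=np.array([[c['fx'],0,c['cx']],[0,c['fy'],c['cy']],[0,0,1]])
    m=cv2.undistortPoints(np.array(uv,float).reshape(-1,1,2),K,c['dist_coeffs']).reshape(-1,2)
    m=np.c_[m,np.ones(len(m))]
    if n=='wrist': T=pose@c['mount']
    else: T=np.linalg.inv(c['extrinsics'])
    D=m@T[:3,:3].T; o=T[:3,3]
    return o+D*((z-o[2])/D[:,2])[:,None]
def cloud(n,d,pose=None):
    c=eyes.camera_params(n); K=np.array([[c['fx'],0,c['cx']],[0,c['fy'],c['cy']],[0,0,1]])
    v,u=np.mgrid[0:480,0:640]
    m=cv2.undistortPoints(np.stack([u,v],-1).reshape(-1,1,2).astype(float),K,c['dist_coeffs']).reshape(480,640,2)
    P=np.dstack([m,np.ones((480,640))])*d[...,None]
    T=pose@c['mount'] if n=='wrist' else np.linalg.inv(c['extrinsics'])
    return P@T[:3,:3].T+T[:3,3]
E
python3 - <<'E'
from h import *
z=np.load('pics/top0.npz');p,d=z['p'],z['d']
cv2.imwrite('pics/crop0.png',cv2.resize(p[185:300,160:480,::-1],None,fx=2.5,fy=2.5,interpolation=cv2.INTER_CUBIC))
X=cloud('top',d)
for nm,uv in dict(RL=(199,209),S=(291,200),M=(256,208),s=(226,238),pl=(440,222),rs=(338,212),case=(330,260),red=(217,278)).items():
    u,v=uv; W=X[v-22:v+23,u-25:u+26].reshape(-1,3)
    W=W[(W[:,2]>.003)]
    print(nm, ray('top',[uv],0.0)[0].round(3), len(W), 'zmax',W[:,2].max().round(3),'lo',W.min(0).round(3),'hi',W.max(0).round(3))
for uv in [(0+150,197),(473,196),(300,197)]: print(ray('top',[uv],0)[0].round(3))
print(np.median(X[300:320,390:400,2]), X[235:285,290:370,2].max())
E
```

```text
RL [0.524 0.287 0.   ] 639 zmax 1.202 lo [0.289 0.02  0.003] hi [0.551 0.348 1.202]
S [0.545 0.061 0.   ] 534 zmax 1.202 lo [ 0.289 -0.001  0.003] hi [0.557 0.122 1.202]
M [0.525 0.147 0.   ] 523 zmax 1.202 lo [0.289 0.02  0.003] hi [0.552 0.208 1.202]
s [0.451 0.22  0.   ] 609 zmax 1.202 lo [0.289 0.02  0.003] hi [0.505 0.281 1.202]
pl [ 0.486 -0.304  0.   ] 1119 zmax 1.202 lo [ 0.289 -0.366  0.003] hi [0.541 0.02  1.202]
rs [ 0.513 -0.055  0.   ] 453 zmax 1.202 lo [ 0.289 -0.116  0.003] hi [0.552 0.02  1.202]
case [ 0.395 -0.033  0.   ] 2295 zmax 1.202 lo [ 0.289 -0.091  0.036] hi [0.444 0.028 1.202]
red [0.354 0.24  0.   ] 762 zmax 1.202 lo [0.289 0.02  0.003] hi [0.408 0.301 1.202]
[0.555 0.408 0.   ]
[ 0.55  -0.387  0.   ]
[0.552 0.039 0.   ]
0.0007096664830342769 1.2019261005686512
```

View pics/crop0.png

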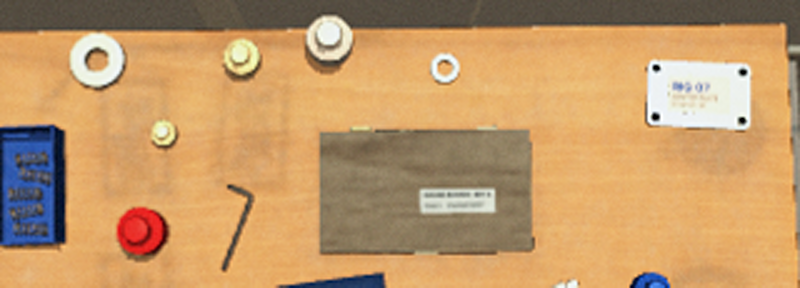

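The crop confirms the choice: ring large (199,209), medium brass (256,208), steel weight (291,200), small brass (226,238), and a plate with four dark holes. Next I'll find the wall and measure precisely.

```bash
python3 - <<'E'
from h import *
z=np.load('pics/top0.npz');p,d=z['p'],z['d']
X=cloud('top',d)
for r in range(40,200,20): print(r,[X[r,c].round(2).tolist() for c in (200,300,400)])
print('left',[X[r,c].round(2).tolist() for r in (220,300,400) for c in (60,120,135,145)])
Z=X[...,2]
def circ(nm,uv,zlo,zhi,w=22):
    u,v=uv; S=X[max(v-w,0):v+w,u-w:u+w].reshape(-1,3); S=S[(S[:,2]>zlo)&(S[:,2]<zhi)&(S[:,0]<.6)]
    c,r=cv2.minEnclosingCircle(S[:,:2].astype(np.float32)*1000); print(nm,zlo,np.round(c,1),round(r,1),'mean',S[:,:2].mean(0).round(4),len(S))
circ('S',(291,200),.036,.045);circ('S knob',(291,200),.05,.06)
circ('M',(256,208),.028,.035,16);circ('Mk',(256,208),.038,.046,16)
circ('s',(226,238),.018,.025,14);circ('sk',(226,238),.027,.033,14)
circ('RL',(199,209),.011,.017);circ('RS',(338,212),.004,.009)
circ('red',(217,278),.036,.045)
# RGB mask centroids
g=p.astype(int)
hsv=cv2.cvtColor(p,cv2.COLOR_RGB2HSV)
def blob(nm,uv,w,zz,m):
    u,v=uv; M=np.zeros((480,640),np.uint8); M[v-w:v+w,u-w:u+w]=m[v-w:v+w,u-w:u+w]
    cs,_=cv2.findContours(M,cv2.RETR_EXTERNAL,cv2.CHAIN_APPROX_NONE); c=max(cs,key=cv2.contourArea)
    q=cv2.minAreaRect(c); (cu,cv_),r=cv2.minEnclosingCircle(c)
    print(nm,q,'circ',round(cu,1),round(cv_,1),round(r,1),'w',ray('top',[q[0]],zz)[0].round(4)); return c
white=((hsv[...,1]<60)&(hsv[...,2]>150)).astype(np.uint8)
blob('RL',(199,209),20,.014,white);blob('RS',(338,212),14,.006,white);blob('S',(291,200),18,.04,white)
c=blob('pl',(440,222),32,.004,white)
W=ray('top',cv2.boxPoints(cv2.minAreaRect(c)),.004);print(W.round(4))
Wc=ray('top',c.reshape(-1,2),.004)[:,:2]; q=cv2.minAreaRect((Wc*1000).astype(np.float32)); print('plate world',q)
# holes
dk=(hsv[...,2]<90).astype(np.uint8); M=np.zeros_like(dk);M[206:240,416:464]=dk[206:240,416:464]
n,l,st,ce=cv2.connectedComponentsWithStats(M); 
for i in range(1,n): print('hole',st[i,4],ce[i].round(1),ray('top',[ce[i]],.004)[0].round(4))
E
```

```text
40 [[0.67, 0.17, 0.52], [0.67, 0.03, 0.52], [0.67, -0.12, 0.52]]
60 [[0.67, 0.19, 0.47], [0.67, 0.03, 0.46], [0.67, -0.13, 0.46]]
80 [[0.65, 0.19, 0.44], [0.67, 0.03, 0.39], [0.66, -0.14, 0.41]]
100 [[0.64, 0.2, 0.39], [0.67, 0.03, 0.31], [0.67, -0.16, 0.3]]
120 [[0.64, 0.22, 0.3], [0.67, 0.03, 0.21], [0.67, -0.17, 0.2]]
140 [[0.67, 0.27, 0.09], [0.67, 0.04, 0.08], [0.67, -0.2, 0.07]]
160 [[0.67, 0.3, -0.08], [0.67, 0.04, -0.07], [0.67, -0.23, -0.09]]
180 [[0.67, 0.35, -0.28], [0.67, 0.04, -0.29], [0.67, -0.27, -0.3]]
left [[0.42, 0.4, 0.44], [0.46, 0.4, 0.21], [0.47, 0.39, 0.14], [0.49, 0.4, 0.07], [0.3, 0.4, 0.42], [0.3, 0.39, 0.2], [0.3, 0.39, 0.12], [0.3, 0.39, 0.06], [0.11, 0.49, 0.22], [0.11, 0.39, 0.18], [0.09, 0.39, 0.1], [0.08, 0.39, 0.03]]
S 0.036 [537.5  58.4] 21.3 mean [0.534 0.059] 80
S knob 0.05 [536.5  58.4] 12.8 mean [0.5359 0.0585] 88
M 0.028 [520.4 142.6] 15.9 mean [0.52   0.1416] 41
Mk 0.038 [521.3 143.5] 9.6 mean [0.5204 0.1435] 49
s 0.018 [448.8 218.4] 11.4 mean [0.4479 0.2172] 35
sk 0.027 [449.1 218.4] 6.7 mean [0.4489 0.2179] 20
RL 0.011 [521.1 285.8] 27.1 mean
[... 345 characters left out ...]
circ 337.7 211.6 5.9 w [ 0.5123 -0.0531  0.006 ]
S ((291.5, 199.5), (17.0, 17.0), 90.0) circ 291.4 199.7 9.1 w [0.5372 0.0582 0.04  ]
pl ((439.02886962890625, 222.36495971679688), (41.04852294921875, 26.24562644958496), 2.6025619506835938) circ 439.5 222.0 23.4 w [ 0.4846 -0.3004  0.004 ]
[[ 0.4551 -0.248   0.004 ]
 [ 0.5199 -0.2532  0.004 ]
 [ 0.5143 -0.3529  0.004 ]
 [ 0.4496 -0.3471  0.004 ]]
plate world ((484.74517822265625, -300.1178283691406), (97.90542602539062, 64.96153259277344), 86.83036804199219)
hole 5 [421.8 211.6] [ 0.5117 -0.2594  0.004 ]
hole 5 [456.8 213.4] [ 0.5064 -0.3445  0.004 ]
hole 7 [421.9 231.3] [ 0.463  -0.2578  0.004 ]
hole 4 [456.5 232.5] [ 0.4593 -0.3416  0.004 ]
```

>>> drive_tool(
  plan=[
    [1,[0.02,0.02,0],-8],
    [1,[0.025,0.02,0],-10],
    [1,[0.025,0.02,0],-10],
    [1,[0.025,0.02,0],-10],
    [1,[0.025,0.02,0],-10],
    [1,[0.025,0.02,0],-10],
    [1,[0.025,0.02,0],-10],
    [1,[0.025,0.02,0],-10],
    [1,[0.025,0.02,0],-10],
    [1,[0.02,0.015,0],-10],
  ],
  grip_force=50,
)

```text
time: 1.4
ee_pos: [0.3212, -0.4235, 0.2528]
tcp_rot: [-171.8, 0.4, -56.8]
wrist_force: [0.4, -0.3, -0.1]
opening: 0.0857
```

>>> drive_tool(
  plan=[
    [1,[0.013,0.004,-0.02],-9],
    [1,[0,0,-0.03],-8],
    [1,[0,0,-0.01],0],
    [1,[0,0,0],0],
  ],
)

```text
time: 1.9
ee_pos: [0.257, -0.457, 0.1927]
tcp_rot: [-168.2, 0.5, -66.5]
wrist_force: [1.1, -0.2, 0.5]
opening: 0.0852
```

```bash
cat >> h.py <<'E'
from scipy.spatial.transform import Rotation as Ro
def pose(o):
    T=np.eye(4);T[:3,:3]=Ro.from_euler('xyz',o['tcp_rot'],degrees=True).as_matrix();T[:3,3]=o['ee_pos'];return T
E
python3 - <<'E'
from h import *
p,d,o=grab('wrist','w1'); print(o['time'],o['ee_pos'],o['tcp_rot'],o['q'].round(1),o['opening'],o['wrist_force'])
E
```

```text
1.9 [ 0.25699341 -0.45703781  0.19266504] [-168.2114421     0.54373061  -66.47712551] [-66.5   0.8  -1.6  88.2  11.8 179.9] 0.08524279866710417 [ 1.08602818 -0.21961823  0.50571108]
```

View pics/w1.png

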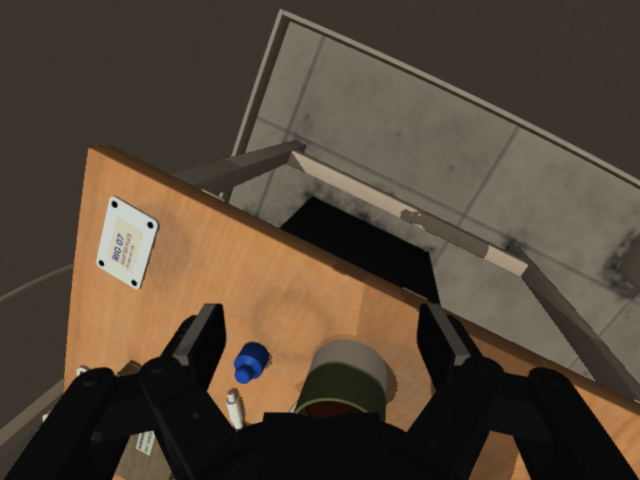

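The last joint stopped at its end: q6 = q1 + 180 − yaw. I'll turn the other way, to a yaw of about 180.

>>> drive_tool(
  plan=[
    [1,[0,0,0.02],8],
    [1,[0.0,0.0,0.02],10],
    [1,[0.01,0.01,0.02],10],
    [1,[0.02,0.015,0],10],
    [1,[0.02,0.015,0],10],
    [1,[0.02,0.015,0],10],
  ],
)

```text
time: 2.7
ee_pos: [0.3289, -0.4016, 0.2544]
tcp_rot: [-168.3, 0.4, -8.0]
wrist_force: [-0.5, 0.0, 0.1]
opening: 0.0855
```

>>> drive_tool(
  plan=[
    [1,[0.01,0.01,0],8],
    [1,[0.0,0.0,0],8],
    [1,[0,0,0],0],
    [1,[0,0,0],0],
  ],
)

```text
time: 3.2
ee_pos: [0.3376, -0.3922, 0.2537]
tcp_rot: [-168.3, 0.4, 7.4]
wrist_force: [-0.6, -0.4, 0.2]
opening: 0.0852
```

```bash
python3 - <<'E'
from h import *
o=monitor.get_obs(); print(o['time'],o['ee_pos'],o['tcp_rot'],o['q'].round(2))
E
```

```text
3.2 [ 0.33758572 -0.39222447  0.2537074 ] [-168.25106179    0.4496111     7.40177233] [-52.1   10.45  15.31 105.25   5.55 120.04]
```

The stop left a 12° tilt about tool x. The mirror case, q6 at −180, should tilt it back, so I'll turn there.

>>> drive_tool(
  plan=[
    [1,[0,0,0.01],8],
    [1,[0,0,0.01],10.5],
    [1,[0,0,0],10.5],
    [1,[0,0,0],10.5],
    [1,[0,0,0],10.5],
    [1,[0,0,0],10.5],
    [1,[0,0,0],10.5],
    [1,[0,0,0],10.5],
    [1,[0,0,0],10.5],
    [1,[0,0,0],10.5],
  ],
)

```text
time: 4.45
ee_pos: [0.337, -0.3924, 0.2735]
tcp_rot: [-168.2, 0.5, 110.2]
wrist_force: [0.2, 0.0, -0.1]
opening: 0.0856
```

>>> drive_tool(
  plan=[
    [1,[0,0,0],10.5],
    [1,[0,0,0],10.5],
    [1,[0,0,0],10.5],
    [1,[0,0,0],10.5],
    [1,[0,0,0],10.5],
    [1,[0,0,0],10.5],
    [1,[0,0,0],10.5],
    [1,[0,0,0],10.5],
    [1,[0,0,0],10.5],
    [1,[0,0,0],10.5],
  ],
)

```text
time: 5.7
ee_pos: [0.3368, -0.3923, 0.2738]
tcp_rot: [-168.1, 0.5, -144.8]
wrist_force: [0.3, -0.4, 0.1]
opening: 0.0854
```

>>> drive_tool(
  plan=[
    [1,[0,0,0],10],
    [1,[0,0,0],10],
    [1,[0,0,0],10],
    [1,[0,0,0],10],
    [1,[0,0,0],10],
    [1,[0,0,0],10],
    [1,[0,0,0],10],
    [1,[0,0,0],5],
    [1,[0,0,0],0],
  ],
)

```text
time: 6.82
ee_pos: [0.3369, -0.3927, 0.2733]
tcp_rot: [-168.2, 0.5, -70.1]
wrist_force: [0.5, -0.5, 0.1]
opening: 0.0852
```

```bash
python3 - <<'E'
from h import *
o=monitor.get_obs(); print(o['time'],o['ee_pos'],o['tcp_rot'],o['q'].round(2))
E
```

```text
6.825 [ 0.33692871 -0.39265762  0.27327623] [-168.19868875    0.49485761  -70.14946251] [ -55.2    -2.03    4.52   93.94   11.52 -164.73]
```

>>> drive_tool(
  plan=[
    [1,[0,0,0],10],
    [1,[0,0,0],6],
    [1,[0,0,0],5],
    [1,[0,0,0],0],
  ],
)

```text
time: 7.32
ee_pos: [0.3611, -0.3735, 0.2735]
tcp_rot: [-169.5, 0.5, -51.5]
wrist_force: [-0.8, 0.0, -0.3]
opening: 0.0852
```

>>> drive_tool(
  plan=[
    [1,[0,0,0],5],
    [1,[0,0,0],5],
    [1,[0,0,0],0],
  ],
)

```text
time: 7.7
ee_pos: [0.3948, -0.3416, 0.2735]
tcp_rot: [-171.4, 0.5, -45.3]
wrist_force: [0.1, -0.3, 0.2]
opening: 0.0854
```

>>> drive_tool(
  plan=[
    [1,[-0.01,-0.01,0],6],
    [1,[-0.01,-0.01,0],6],
    [1,[-0.01,-0.01,0],6],
    [1,[0,0,0],0],
  ],
)

```text
time: 8.2
ee_pos: [0.4309, -0.29, 0.2735]
tcp_rot: [-176.0, 0.6, -36.1]
wrist_force: [-0.6, -0.4, 0.2]
opening: 0.0857
```

>>> drive_tool(
  plan=[
    [1,[-0.01,-0.01,0],6],
    [1,[-0.01,-0.01,0],6],
    [1,[0,0,0],0],
  ],
)

```text
time: 8.57
ee_pos: [0.4471, -0.2505, 0.2735]
tcp_rot: [-179.0, 0.7, -29.9]
wrist_force: [-0.5, -1.1, 0.2]
opening: 0.0853
```

>>> drive_tool(
  plan=[
    [1,[-0.006,-0.008,0],4],
    [1,[0,0,0],0],
  ],
)

```text
time: 8.82
ee_pos: [0.4523, -0.2373, 0.2733]
tcp_rot: [180.0, 0.7, -27.7]
wrist_force: [0.5, 0.2, -0.0]
opening: 0.0858
```

>>> drive_tool(
  plan=[
    [1,[0,0,0],-8],
    [1,[0,0,0],-10],
    [1,[0.01,-0.02,-0.02],-10],
    [1,[0.01,-0.02,-0.02],-10],
    [1,[0.013,-0.02,-0.02],-10],
    [1,[0,0,-0.02],-10],
    [1,[0,0,-0.01],-4.3],
    [1,[0,0,0],0],
  ],
)

```text
time: 9.82
ee_pos: [0.4847, -0.2978, 0.1824]
tcp_rot: [179.9, 0.8, -90.1]
wrist_force: [0.4, 0.1, 0.4]
opening: 0.0854
```

```bash
python3 - <<'E'
from h import *
p,d,o=grab('wrist','w2'); print(o['time'],o['ee_pos'],o['tcp_rot'],o['q'].round(1))
E
```

```text
9.825 [ 0.48466853 -0.29775932  0.18241388] [179.89873974   0.76991884 -90.07738062] [ -31.8    7.2    4.6   87.9    0.6 -121.8]
```

View pics/w2.png

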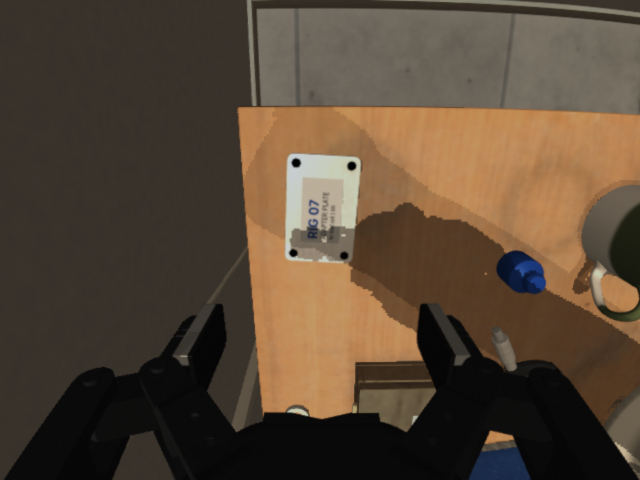

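The plate is fully in view at (322,208), with holes at (296,163), (352,166), (293,253) and (344,255).

```bash
python3 - <<'E'
from h import *
z=np.load('pics/w2.npz');p=z['p'];o=dict(ee_pos=z['pos'],tcp_rot=z['rot']);T=pose(o)
hsv=cv2.cvtColor(p,cv2.COLOR_RGB2HSV)
M=np.zeros((480,640),np.uint8); R=np.s_[145:272,275:370]
M[R]=(hsv[...,1]<70)[R]&(hsv[...,2]>70)[R]
M=cv2.morphologyEx(M,cv2.MORPH_CLOSE,np.ones((11,11)));M=cv2.morphologyEx(M,cv2.MORPH_OPEN,np.ones((5,5)))
c=max(cv2.findContours(M,0,1)[0],key=cv2.contourArea)
W=ray('wrist',c.reshape(-1,2),.004,T)[:,:2]; print('rect',cv2.minAreaRect((W*1000).astype(np.float32)))
D=(p.max(2)<50).astype(np.uint8);E=np.zeros_like(D);E[150:268,285:362]=D[150:268,285:362]
n,l,st,ce=cv2.connectedComponentsWithStats(E);H=[]
for i in range(1,n):
    if st[i,4]>20: w=ray('wrist',[ce[i]],.004,T)[0];H.append(w);print(st[i,4],ce[i].round(1),w.round(4))
H=np.array(H);print('mean',H.mean(0).round(4))
E
```

```text
rect ((483.9604187011719, -301.0814514160156), (99.9494400024414, 64.09503173828125), 86.7701416015625)
50 [295.6 162.5] [ 0.5056 -0.344   0.004 ]
48 [351.3 165.5] [ 0.4577 -0.3413  0.004 ]
37 [292.9 252.6] [ 0.5103 -0.2603  0.004 ]
42 [343.8 255.2] [ 0.4625 -0.2575  0.004 ]
mean [ 0.484  -0.3008  0.004 ]
```

>>> drive_tool(
  plan=[
    [1,[0.0,0.03,0],0],
    [1,[0.004,0.06,0],0],
    [1,[0.005,0.06,0],0],
    [1,[0.005,0.06,0],0],
    [1,[0.005,0.06,0],0],
    [1,[0.005,0.06,0],0],
    [1,[0.005,0.06,0],0],
    [1,[0.004,0.06,0],0],
    [1,[0.004,0.06,0],0],
    [1,[0,0.05,0],0],
  ],
)

```text
time: 11.12
ee_pos: [0.5224, 0.2648, 0.1842]
tcp_rot: [-179.9, 0.8, -89.9]
wrist_force: [0.1, -1.2, -0.5]
opening: 0.0854
```

>>> drive_tool(
  plan=[
    [1,[0,0.024,0],0],
    [1,[0,0,0],0],
    [1,[0,0,0],0],
  ],
)

```text
time: 11.5
ee_pos: [0.5225, 0.2854, 0.1836]
tcp_rot: [180.0, 0.7, -90.1]
wrist_force: [0.6, -0.4, 0.2]
opening: 0.0854
```

```bash
python3 - <<'E'
from h import *
p,d,o=grab('wrist','w3'); print(o['time'],o['ee_pos'],o['tcp_rot'],o['q'].round(1))
E
```

```text
11.5 [0.52245582 0.28544338 0.18363667] [179.98916825   0.70469986 -90.06971568] [ 28.4  10.    8.   87.6   0.6 -61.6]
```

View pics/w3.png

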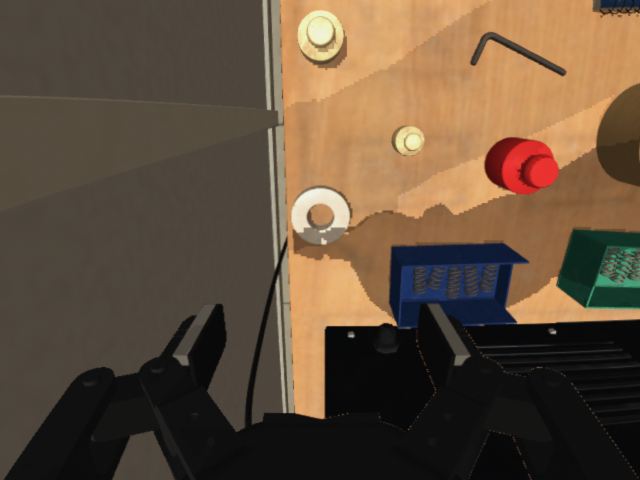

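The ring is at (321,216), directly under the tool line. The small weight is at (407,141), the medium at (321,35), and the red look-alike at (520,165).

```bash
cat >> h.py <<'E'
def mask_circ(tag,cam,box,zlo,zhi,zz):
    z=np.load(f'pics/{tag}.npz');d=z['d'];T=pose(dict(ee_pos=z['pos'],tcp_rot=z['rot']))
    X=cloud(cam,d,T);Z=X[...,2];u0,v0,u1,v1=box
    M=np.zeros((480,640),np.uint8);M[v0:v1,u0:u1]=((Z>zlo)&(Z<zhi)&(d>0))[v0:v1,u0:u1]
    c=max(cv2.findContours(M,cv2.RETR_EXTERNAL,cv2.CHAIN_APPROX_NONE)[0],key=cv2.contourArea)
    W=ray(cam,c.reshape(-1,2),zz,T)[:,:2]*1000
    e=cv2.fitEllipse(W.astype(np.float32)); cc,r=cv2.minEnclosingCircle(W.astype(np.float32))
    print(tag,'ell',np.round(e[0],1),np.round(e[1],1),'circ',np.round(cc,1),round(r,1),'z',np.median(Z[M>0]).round(4),int(M.sum()))
E
python3 - <<'E'
from h import *
mask_circ('w3','wrist',(285,180,360,255),.010,.020,.014)
mask_circ('w3','wrist',(290,5,355,70),.029,.036,.032)
mask_circ('w3','wrist',(290,5,355,70),.038,.047,.042)
mask_circ('w3','wrist',(385,120,430,160),.019,.025,.022)
mask_circ('w3','wrist',(385,120,430,160),.027,.034,.030)
E
```

```text
w3 ell [522.4 284.4] [50.6 51.4] circ [522.4 284.4] 26.0 z 0.0133 2095Traceback (most recent call last):
  File "<stdin>", line 3, in <module>
  File "h.py", line 29, in mask_circ
    e=cv2.fitEllipse(W.astype(np.float32)); cc,r=cv2.minEnclosingCircle(W.astype(np.float32))
cv2.error: OpenCV(4.12.0) /io/opencv/modules/imgproc/src/shapedescr.cpp:361: error: (-201:Incorrect size of input array) There should be at least 5 points to fit the ellipse in function 'fitEllipseNoDirect'
```

>>> drive_tool(
  plan=[
    [1,[0,-0.001,-0.03],0],
    [1,[0,0,-0.05],0],
    [1,[0,0,-0.04],0],
    [1,[0,0,-0.025],0],
    [1,[0,0,-0.012],0],
    [1,[0,0,0],0],
    [1,[0,0,0],0],
  ],
)

```text
time: 12.42
ee_pos: [0.523, 0.2855, 0.0277]
tcp_rot: [-179.9, 0.8, -90.1]
wrist_force: [-0.6, -0.1, 0.4]
opening: 0.0853
```

>>> drive_tool(
  plan=[
    [1,[0,-0.001,-0.002],0],
    [0.55,[0,0,0],0],
    [0.4,[0,0,0],0],
    [0.3,[0,0,0],0],
    [0.3,[0,0,0],0],
    [0.3,[0,0,0],0],
  ],
  grip_force=50,
)

```text
time: 13.18
ee_pos: [0.5225, 0.2847, 0.0251]
tcp_rot: [-180.0, 0.7, -90.0]
wrist_force: [-1.5, -0.7, 4.8]
opening: 0.0484
```

>>> drive_tool(
  plan=[
    [0.3,[0,0,0],0],
    [0.3,[0,0,0],0],
  ],
)

```text
time: 13.42
ee_pos: [0.5225, 0.2847, 0.0251]
tcp_rot: [-180.0, 0.7, -90.0]
wrist_force: [0.1, -1.1, 4.7]
opening: 0.0486
```

```bash
python3 - <<'E'
from h import *
p,d,o=grab('wrist','w4'); print(o['time'],o['ee_pos'],o['opening'],o['wrist_force'])
E
```

```text
13.425 [0.52248437 0.28469655 0.02507574] 0.04860056755739586 [ 0.078206   -1.07747872  4.6711892 ]
```

View pics/w4.png

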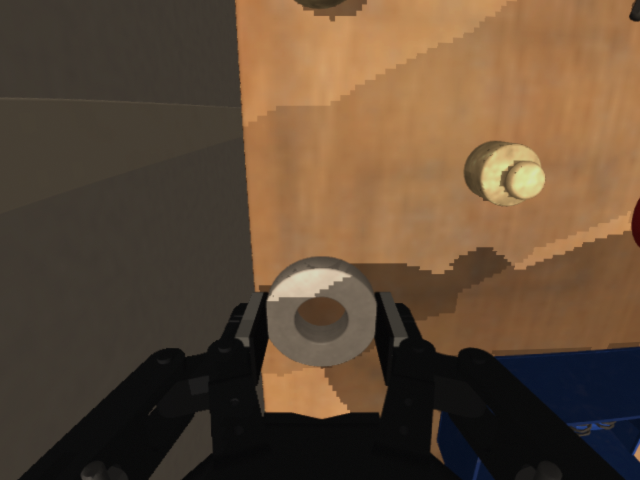

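The grip is good: the ring sits centred between the pads at (320,315).

>>> drive_tool(
  plan=[
    [0.3,[0,0,0.02],0],
    [0.3,[0,0,0.04],0],
    [0.3,[0,-0.03,0.04],0],
    [0.3,[-0.005,-0.06,0],0],
    [0.3,[-0.005,-0.06,0],0],
    [0.3,[-0.005,-0.06,0],0],
    [0.3,[-0.005,-0.06,0],0],
    [0.3,[-0.005,-0.06,0],0],
    [0.3,[-0.005,-0.06,0],0],
    [0.3,[-0.005,-0.06,0],0],
  ],
)

```text
time: 14.72
ee_pos: [0.4867, -0.1673, 0.1242]
tcp_rot: [180.0, 0.7, -90.0]
wrist_force: [1.0, -0.5, -2.2]
opening: 0.0485
```

>>> drive_tool(
  plan=[
    [0.3,[-0.003,-0.06,0],0],
    [0.3,[0,-0.05,0],0],
    [0.3,[0,-0.025,0],0],
    [0.3,[0,0,0],0],
    [0.3,[0,0,0],0],
  ],
)

```text
time: 15.35
ee_pos: [0.4841, -0.2999, 0.124]
tcp_rot: [179.9, 0.8, -90.0]
wrist_force: [0.5, 0.3, -1.3]
opening: 0.0482
```

```bash
python3 - <<'E'
from h import *
p,d,o=grab('wrist','w5'); print(o['time'],o['ee_pos'],o['tcp_rot'],o['opening'],o['wrist_force'])
E
```

```text
15.35 [ 0.48408589 -0.29993202  0.12396427] [179.93843084   0.75498055 -90.04726285] 0.04815335508362431 [ 0.47462016  0.31673229 -1.32405667]
```

View pics/w5.png

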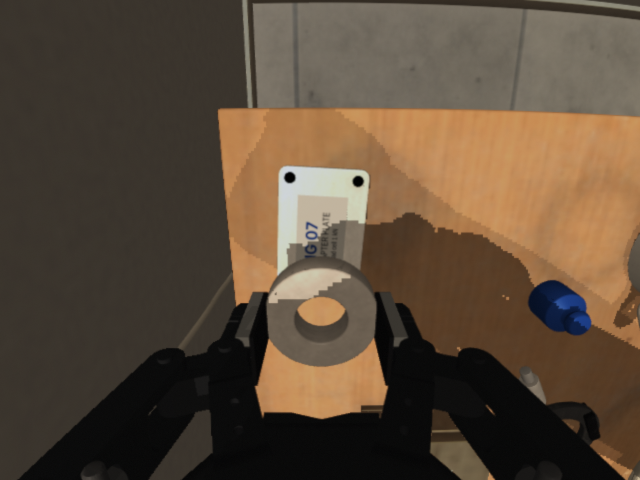

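>>> drive_tool(
  plan=[
    [0.3,[0,-0.001,-0.03],0],
    [0.3,[0,0,-0.03],0],
    [0.3,[0,0,-0.02],0],
    [0.3,[0,0,-0.01],0],
    [0.3,[0,0,-0.003],0],
    [0.3,[0,0,0],0],
    [0.3,[0,0,0],0],
  ],
)

```text
time: 16.27
ee_pos: [0.4847, -0.3017, 0.0322]
tcp_rot: [-180.0, 0.7, -90.0]
wrist_force: [0.2, -0.2, -2.1]
opening: 0.0486
```

>>> drive_tool(
  plan=[
    [0.3,[-0.0005,0.001,-0.001],0],
    [0.3,[0,0,-0.001],0],
    [0.3,[0,0,0],0],
    [0.3,[0,0,0],0],
  ],
)

```text
time: 16.77
ee_pos: [0.4837, -0.3005, 0.0293]
tcp_rot: [180.0, 0.7, -90.1]
wrist_force: [-0.4, 1.0, -1.7]
opening: 0.0486
```

>>> drive_tool(
  plan=[
    [0.3,[0,0,-0.001],0],
    [0.3,[0,0,0],0],
    [0.62,[0,0,0],0],
    [0.75,[0,0,0],0],
    [0.85,[0,0,0],0],
    [0.85,[0,0,0.02],0],
    [0.85,[0,0,0.04],0],
    [0.85,[0,0,0.04],0],
    [0.85,[0,0,0.04],0],
    [0.85,[0,0,0],0],
  ],
)

```text
time: 18.02
ee_pos: [0.485, -0.3013, 0.1718]
tcp_rot: [-179.7, 0.5, -90.0]
wrist_force: [-0.9, -0.1, -0.6]
opening: 0.0727
```

```bash
python3 - <<'E'
from h import *
p,d,o=grab('wrist','w6'); print(o['time'],o['ee_pos'],o['tcp_rot'],o['opening'],o['wrist_force'])
mask_circ('w6','wrist',(270,150,380,290),.013,.024,.018)
z=np.load('pics/w6.npz');p=z['p'];T=pose(dict(ee_pos=z['pos'],tcp_rot=z['rot']))
E
```

```text
18.025 [ 0.48495409 -0.30126976  0.17182843] [-179.7498715     0.54707703  -90.04831239] 0.07265043166931866 [-0.87261318 -0.0568688  -0.63956869]
w6 ell [ 483.1 -300.8] [50.9 51.7] circ [ 483.1 -301. ] 26.2 z 0.0173 2331
```

View pics/w6.png

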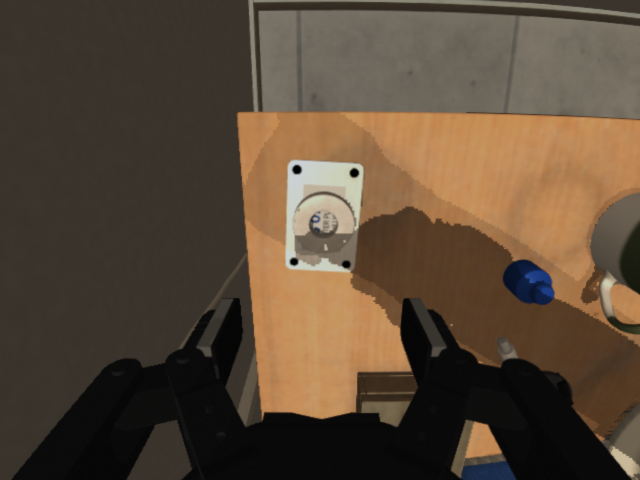

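The ring lies flat on the plate, about 1 mm off the middle (ring at (324,222), hole pairs round it). Next, the medium weight.

>>> drive_tool(
  plan=[
    [0.7,[0.003,0.03,0.005],0],
    [0.7,[0.005,0.06,0],0],
    [0.7,[0.005,0.06,0],0],
    [0.7,[0.005,0.06,0],0],
    [0.7,[0.005,0.06,0],0],
    [0.7,[0.005,0.06,0],0],
    [0.7,[0.005,0.06,0],0],
    [0.7,[0.003,0.04,0],0],
    [0.7,[0,0.014,0],0],
    [0.7,[0,0,0],0],
  ],
)

```text
time: 19.32
ee_pos: [0.5193, 0.1436, 0.1722]
tcp_rot: [179.9, 0.7, -90.0]
wrist_force: [0.0, -0.6, 0.5]
opening: 0.0599
```

```bash
python3 - <<'E'
from h import *
p,d,o=grab('wrist','w7'); print(o['time'],o['ee_pos'],o['tcp_rot'],o['opening'],o['qd'].round(1))
def t(*a):
    try: mask_circ(*a)
    except Exception as e: print('fail')
b=(280,150,365,270)
t('w7','wrist',b,.026,.036,.032)
t('w7','wrist',b,.037,.046,.042)
E
```

```text
19.325 [0.5193062  0.14361787 0.17222872] [179.88352726   0.67823525 -89.97863602] 0.059892381300387355 [-1.9 -0.8 -0.2  0.2 -0.2 -0.8]
w7 ell [521.9 142.4] [24.7 26.7] circ [522.1 141.6] 14.8 z 0.0269 362
w7 ell [522.  142.3] [18.5 18.7] circ [522.1 142.2] 9.8 z 0.041 466
```

View pics/w7.png

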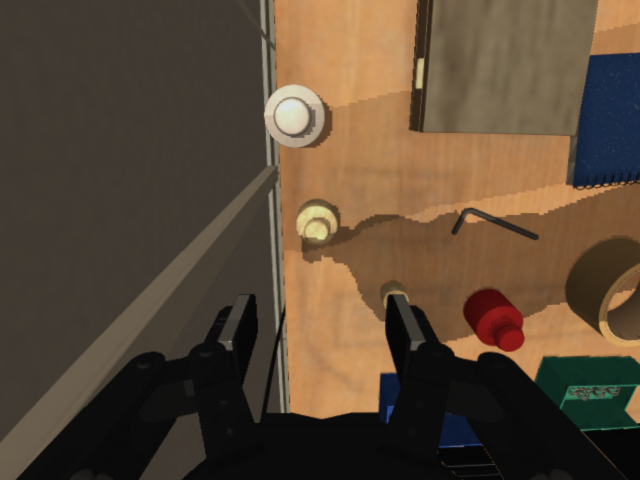

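The medium brass weight is at (317,224), measured at (522,142) mm.

>>> drive_tool(
  plan=[
    [0.7,[0.0025,-0.001,-0.03],0],
    [0.7,[0,0,-0.045],0],
    [0.7,[0,0,-0.04],0],
    [0.7,[0,0,-0.02],0],
    [0.7,[0,0,-0.007],0],
    [0.7,[0,0,0],0],
    [0.7,[0,0,0],0],
  ],
)

```text
time: 20.25
ee_pos: [0.523, 0.1423, 0.0325]
tcp_rot: [-179.9, 0.7, -90.1]
wrist_force: [0.6, -1.0, -0.4]
opening: 0.0599
```

>>> drive_tool(
  plan=[
    [0.7,[-0.001,0,-0.003],0],
    [0.45,[0,0,0],0],
    [0.3,[0,0,0],0],
    [0.15,[0,0,0],0],
    [0.15,[0,0,0],0],
    [0.15,[0,0,0],0],
  ],
)

```text
time: 21.0
ee_pos: [0.5213, 0.1426, 0.0287]
tcp_rot: [180.0, 0.7, -90.0]
wrist_force: [-2.9, -0.0, 5.2]
opening: 0.0311
```

```bash
python3 - <<'E'
from h import *
p,d,o=grab('wrist','w8'); print(o['time'],o['ee_pos'],o['tcp_rot'],o['opening'],o['wrist_force'])
E
```

```text
21.0 [0.5213393  0.14259194 0.02874706] [179.99732567   0.72897342 -90.0482654 ] 0.031131343981442464 [-2.89982397 -0.03135365  5.2437644 ]
```

View pics/w8.png

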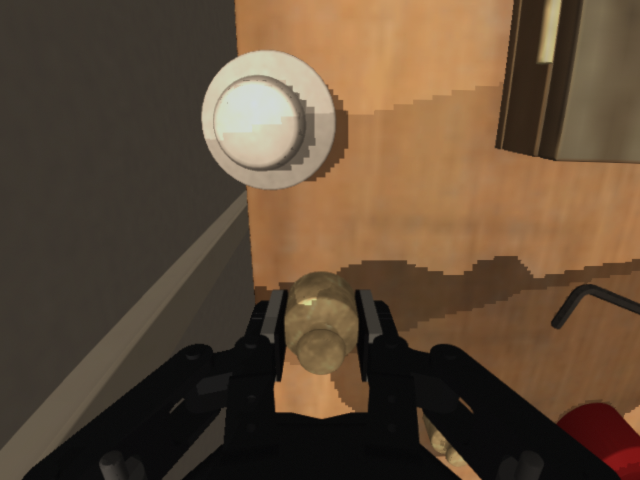

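The weight is held centrally at (320,320). Lift and carry it to the ring.

>>> drive_tool(
  plan=[
    [0.15,[0,0,0.02],0],
    [0.15,[0,0,0.04],0],
    [0.15,[0,0,0.045],0],
    [0.15,[-0.004,-0.04,0],0],
    [0.15,[-0.006,-0.06,0],0],
    [0.15,[-0.006,-0.06,0],0],
    [0.15,[-0.006,-0.06,0],0],
    [0.15,[-0.006,-0.06,0],0],
    [0.15,[-0.006,-0.06,0],0],
    [0.15,[-0.004,-0.05,0],0],
  ],
)

```text
time: 22.3
ee_pos: [0.4825, -0.2496, 0.1328]
tcp_rot: [180.0, 0.7, -90.1]
wrist_force: [0.7, -0.5, -1.1]
opening: 0.0318
```

>>> drive_tool(
  plan=[
    [0.15,[0,-0.04,0],0],
    [0.15,[0,-0.0135,0],0],
    [0.15,[0,0,0],0],
    [0.15,[0,0,0],0],
  ],
)

```text
time: 22.8
ee_pos: [0.4834, -0.2999, 0.1331]
tcp_rot: [180.0, 0.7, -90.0]
wrist_force: [-0.5, -0.3, -1.5]
opening: 0.0311
```

>>> drive_tool(
  plan=[
    [0.15,[0,-0.001,-0.03],0],
    [0.15,[0,0,-0.03],0],
    [0.15,[0,0,-0.015],0],
    [0.15,[0,0,-0.007],0],
    [0.15,[0,0,0],0],
    [0.15,[0,0,0],0],
  ],
)

```text
time: 23.55
ee_pos: [0.4838, -0.3022, 0.0524]
tcp_rot: [-179.9, 0.7, -90.0]
wrist_force: [0.7, 0.4, -1.5]
opening: 0.0311
```

>>> drive_tool(
  plan=[
    [0.15,[-0.0005,0.001,-0.002],0],
    [0.15,[0,0,-0.002],0],
    [0.15,[0,0,-0.001],0],
    [0.15,[0,0,0],0],
    [0.15,[0,0,0],0],
  ],
)

```text
time: 24.18
ee_pos: [0.4827, -0.3011, 0.0468]
tcp_rot: [180.0, 0.7, -90.1]
wrist_force: [-3.6, 2.1, 5.5]
opening: 0.0312
```

```bash
python3 - <<'E'
from h import *
p,d,o=grab('wrist','w9'); print(o['time'],o['ee_pos'],o['tcp_rot'],o['opening'],o['wrist_force'])
E
```

```text
24.175 [ 0.48274261 -0.30105729  0.04677608] [179.9899877    0.706451   -90.05495575] 0.031216809635647217 [-3.62036452  2.06359342  5.51008833]
```

View pics/w9.png

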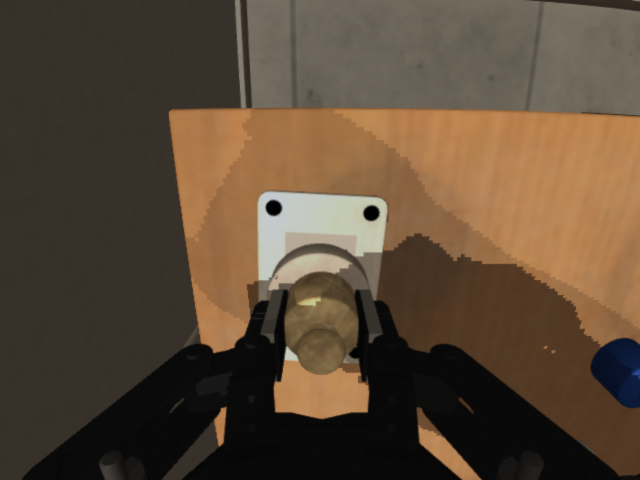

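Contact at the expected height, 0.0468. Release slowly and retreat.

>>> drive_tool(
  plan=[
    [0.45,[0,0,0],0],
    [0.55,[0,0,0],0],
    [0.65,[0,0,0],0],
    [0.7,[0,0,0.02],0],
    [0.7,[0,0,0.035],0],
    [0.75,[0,0,0.04],0],
    [0.75,[0,0,0.03],0],
    [0.75,[0,0,0],0],
    [0.75,[0,0,0],0],
  ],
)

```text
time: 25.35
ee_pos: [0.4826, -0.3009, 0.1704]
tcp_rot: [179.9, 0.7, -90.1]
wrist_force: [-0.7, 0.4, -0.1]
opening: 0.064
```

```bash
python3 - <<'E'
from h import *
p,d,o=grab('wrist','w10'); print(o['time'],o['ee_pos'],o['tcp_rot'],o['opening'],o['wrist_force'])
def t(*a):
    try: mask_circ(*a)
    except Exception as e: print('fail')
b=(260,130,390,290)
t('w10','wrist',b,.013,.022,.018)
t('w10','wrist',b,.043,.053,.050)
t('w10','wrist',b,.055,.065,.060)
E
```

```text
25.35 [ 0.48256238 -0.30090314  0.17037986] [179.93095227   0.74633346 -90.05401709] 0.06395816214671396 [-0.70609842  0.41490871 -0.14282628]
w10 ell [ 482.9 -299.8] [47.3 50.7] circ [ 483.1 -300.9] 26.2 z 0.0173 1259
w10 ell [ 481.9 -302.5] [28.6 29.6] circ [ 482.1 -302.5] 16.2 z 0.0443 684
w10 ell [ 481.9 -301.6] [18.5 19. ] circ [ 481.9 -301.7] 9.9 z 0.0589 539
```

View pics/w10.png

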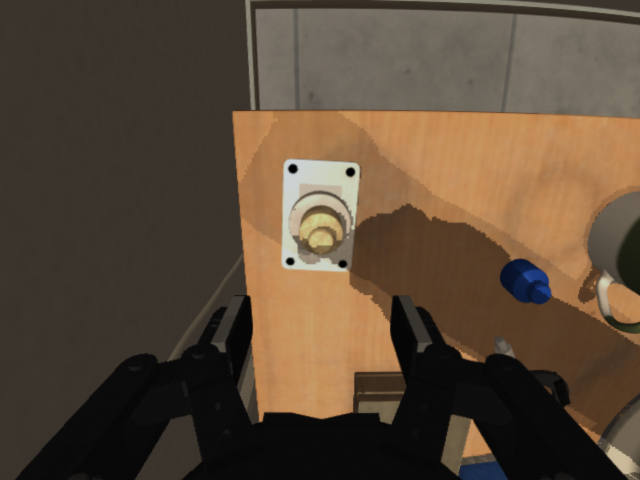

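The medium weight stands on the ring, 1.4 mm off by measurement (knob at (321,239)). Next, the large weight.

>>> drive_tool(
  plan=[
    [0.9,[0.004,0.03,0.01],0],
    [0.9,[0.01,0.06,0],0],
    [0.9,[0.01,0.06,0],0],
    [0.9,[0.01,0.06,0],0],
    [0.9,[0.01,0.06,0],0],
    [0.9,[0.007,0.05,0],0],
    [0.9,[0.003,0.03,0],0],
    [0.9,[0,0.009,0],0],
    [0.9,[0,0,0],0],
    [0.9,[0,0,0],0],
  ],
)

```text
time: 26.65
ee_pos: [0.5366, 0.0569, 0.181]
tcp_rot: [179.9, 0.7, -90.1]
wrist_force: [0.1, -0.2, 0.1]
opening: 0.0767
```

```bash
python3 - <<'E'
from h import *
p,d,o=grab('wrist','w11'); print(o['time'],o['ee_pos'],o['tcp_rot'],o['opening'])
def t(*a):
    try: mask_circ(*a)
    except Exception as e: print('fail')
b=(270,130,380,290)
t('w11','wrist',b,.034,.044,.040)
t('w11','wrist',b,.049,.06,.055)
E
```

```text
26.65 [0.53661094 0.0569467  0.18100206] [179.9486907    0.7017921  -90.11596836] 0.07673998768182429
w11 ell [537.3  56.9] [33.1 34.3] circ [537.1  56.5] 19.3 z 0.0352 644
w11 ell [537.6  56.7] [24.2 24.2] circ [537.5  56.4] 12.6 z 0.0539 797
```

View pics/w11.png

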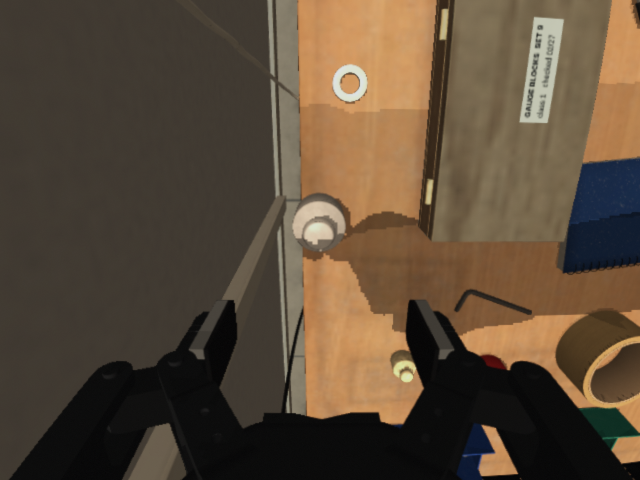

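The steel weight is at (319,225), measured at (537.5,56.7) mm and directly below the tool. The small ring is at (350,83).

>>> drive_tool(
  plan=[
    [0.9,[0.001,0,-0.03],0],
    [0.9,[0,0,-0.045],0],
    [0.9,[0,0,-0.04],0],
    [0.9,[0,0,-0.022],0],
    [0.9,[0,0,-0.01],0],
    [0.9,[0,0,0],0],
    [0.9,[0,0,0],0],
  ],
  grip_force=70,
)

```text
time: 27.58
ee_pos: [0.5385, 0.0578, 0.0355]
tcp_rot: [-179.9, 0.7, -90.1]
wrist_force: [-0.8, 0.1, -0.7]
opening: 0.0768
```

>>> drive_tool(
  plan=[
    [0.9,[-0.001,-0.001,-0.003],0],
    [0.6,[0,0,0],0],
    [0.45,[0,0,0],0],
    [0.25,[0,0,0],0],
    [0.25,[0,0,0],0],
    [0.25,[0,0,0],0],
  ],
)

```text
time: 28.32
ee_pos: [0.5373, 0.0571, 0.0321]
tcp_rot: [-179.9, 0.7, -90.0]
wrist_force: [-0.6, -0.2, 5.6]
opening: 0.0407
```

>>> drive_tool(
  plan=[
    [0.25,[0,0,0.01],0],
    [0.25,[0,0,0],0],
  ],
)

```text
time: 28.58
ee_pos: [0.5368, 0.057, 0.0416]
tcp_rot: [180.0, 0.7, -90.0]
wrist_force: [-0.2, -0.4, -5.5]
opening: 0.0409
```

```bash
python3 - <<'E'
from h import *
p,d,o=grab('wrist','w12'); print(o['time'],o['ee_pos'],o['tcp_rot'],o['opening'],o['wrist_force'])
E
```

```text
28.575 [0.53675494 0.05702966 0.04159445] [179.97704616   0.71805781 -90.04776668] 0.04085711900500393 [-0.24604756 -0.44251344 -5.4876009 ]
```

View pics/w12.png

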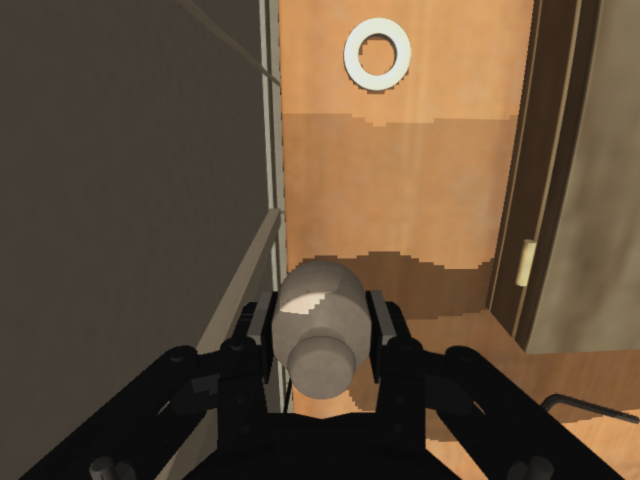

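>>> drive_tool(
  plan=[
    [0.25,[0,0,0.03],0],
    [0.25,[-0.003,-0.02,0.03],0],
    [0.25,[-0.01,-0.05,0.01],0],
    [0.25,[-0.01,-0.06,0],0],
    [0.25,[-0.01,-0.06,0],0],
    [0.25,[-0.009,-0.045,0],0],
    [0.25,[-0.005,-0.022,-0.01],0],
    [0.25,[0,-0.009,-0.02],0],
    [0.25,[0,0,0],0],
    [0.25,[0,0,0],0],
  ],
)

```text
time: 29.88
ee_pos: [0.4898, -0.2086, 0.0816]
tcp_rot: [180.0, 0.7, -90.0]
wrist_force: [-0.6, 0.5, -4.7]
opening: 0.0408
```

>>> drive_tool(
  plan=[
    [0.25,[-0.0005,0,-0.02],0],
    [0.25,[0,0,-0.015],0],
    [0.25,[0,0,-0.009],0],
    [0.25,[0,0,-0.003],0],
    [0.25,[0,0,0],0],
    [0.25,[0,0,0],0],
  ],
)

```text
time: 30.62
ee_pos: [0.4896, -0.2092, 0.0349]
tcp_rot: [-180.0, 0.7, -90.1]
wrist_force: [-0.0, -0.1, -5.2]
opening: 0.0402
```

>>> drive_tool(
  plan=[
    [0.25,[0,0,-0.0015],0],
    [0.25,[0,0,-0.001],0],
    [0.25,[0,0,0],0],
    [0.25,[0,0,0],0],
  ],
)

```text
time: 31.12
ee_pos: [0.4894, -0.2091, 0.0322]
tcp_rot: [-180.0, 0.7, -90.1]
wrist_force: [-1.8, 0.4, -0.1]
opening: 0.0403
```

Touching down. Release.

>>> drive_tool(
  plan=[
    [0.55,[0,0,0],0],
    [0.65,[0,0,0],0],
    [0.75,[0,0,0],0],
    [0.8,[0,0,0.02],0],
    [0.8,[0,0,0.04],0],
    [0.8,[0,0,0.05],0],
    [0.8,[0,0,0.03],0],
    [0.8,[0,0,0],0],
    [0.8,[0,0,0],0],
  ],
)

```text
time: 32.25
ee_pos: [0.489, -0.2089, 0.1709]
tcp_rot: [179.9, 0.7, -90.1]
wrist_force: [0.5, -0.9, 0.1]
opening: 0.0682
```

```bash
python3 - <<'E'
from h import *
p,d,o=grab('wrist','w13'); print(o['time'],o['ee_pos'],o['tcp_rot'],o['opening'],o['q'].round(1))
def t(*a):
    try: mask_circ(*a)
    except Exception as e: print('fail')
b=(270,170,380,290)
t('w13','wrist',b,.034,.044,.040)
t('w13','wrist',b,.049,.06,.055)
E
```

```text
32.25 [ 0.48903699 -0.20891083  0.17090731] [179.92721841   0.73697987 -90.05081919] 0.06816036224629263 [ -23.5    1.9   -2.2   86.2    0.6 -113.4]
w13 ell [ 488.1 -209.1] [33.3 34.5] circ [ 487.7 -210.1] 19.1 z 0.0353 664
w13 ell [ 488.5 -209.5] [23.9 24.4] circ [ 488.9 -209.6] 12.8 z 0.054 848
```

View pics/w13.png

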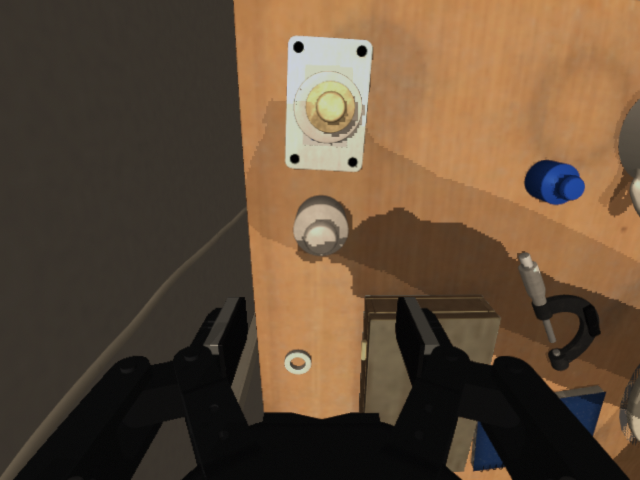

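The large weight stands within about 1 mm of its target. Now the small one, with the gripper turned to yaw 180.

>>> drive_tool(
  plan=[
    [0.6,[-0.002,0.02,0.005],-6],
    [0.6,[-0.005,0.045,0],-9],
    [0.6,[-0.005,0.045,0],-9],
    [0.6,[-0.005,0.045,0],-9],
    [0.6,[-0.005,0.045,0],-9],
    [0.6,[-0.005,0.045,0],-9],
    [0.6,[-0.005,0.045,0],-9],
    [0.6,[-0.005,0.045,0],-9],
    [0.6,[-0.003,0.045,0],-9],
    [0.6,[0,0.03,0],-9],
  ],
)

```text
time: 33.55
ee_pos: [0.4483, 0.2026, 0.1754]
tcp_rot: [-180.0, 0.6, -177.3]
wrist_force: [0.1, -0.4, 0.1]
opening: 0.0513
```

>>> drive_tool(
  plan=[
    [0.6,[0,0.017,0],-3],
    [0.6,[0,0,0],0],
    [0.6,[0,0,0],0],
  ],
)

```text
time: 33.92
ee_pos: [0.449, 0.2174, 0.176]
tcp_rot: [-180.0, 0.7, -180.0]
wrist_force: [0.4, 0.2, -0.9]
opening: 0.0512
```

```bash
python3 - <<'E'
from h import *
p,d,o=grab('wrist','w14'); print(o['time'],o['ee_pos'],o['tcp_rot'],o['opening'],o['q'].round(1))
def t(*a):
    try: mask_circ(*a)
    except Exception as e: print('fail')
b=(270,150,380,290)
t('w14','wrist',b,.017,.0235,.022)
t('w14','wrist',b,.026,.034,.030)
E
```

```text
33.925 [0.44896854 0.21740872 0.17603402] [-179.98220914    0.65133961 -179.99204583] 0.05124251172574422 [26.  -3.5 -7.  85.9 -0.3 26. ]
w14 ell [448.2 220. ] [20.7 21.6] circ [447.7 220.1] 11.7 z 0.0185 335
w14 ell [448.6 220. ] [13. 13.] circ [448.5 220. ] 6.9 z 0.029 212
```

View pics/w14.png

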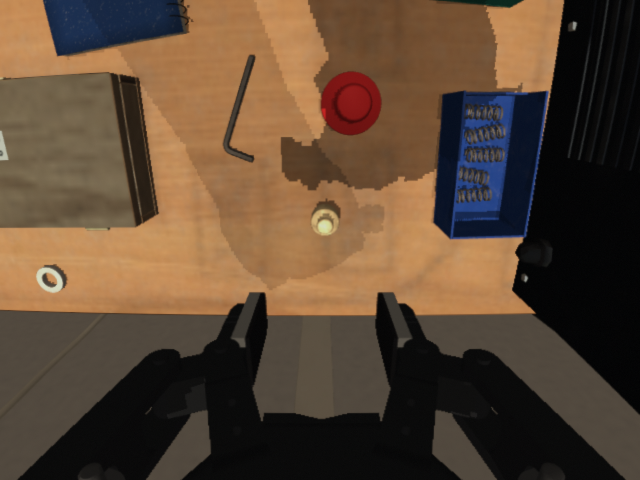

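The small brass weight is at (325,220), measured at (448.6,220.0) mm. Descend and grip.

>>> drive_tool(
  plan=[
    [0.6,[-0.0005,0.0025,-0.03],0],
    [0.6,[0,0,-0.045],0],
    [0.6,[0,0,-0.04],0],
    [0.6,[0,0,-0.022],0],
    [0.6,[0,0,-0.01],0],
    [0.6,[0,0,0],0],
    [0.6,[0,0,0],0],
  ],
  grip_force=40,
)

```text
time: 34.85
ee_pos: [0.4494, 0.2206, 0.031]
tcp_rot: [179.9, 0.8, 179.9]
wrist_force: [-0.6, -0.9, 0.2]
opening: 0.0511
```

>>> drive_tool(
  plan=[
    [0.6,[-0.001,0,-0.004],0],
    [0.4,[0,0,0],0],
    [0.25,[0,0,0],0],
    [0.1,[0,0,0],0],
    [0.1,[0,0,0],0],
    [0.1,[0,0,0],0],
  ],
)

```text
time: 35.6
ee_pos: [0.4478, 0.2206, 0.0261]
tcp_rot: [180.0, 0.7, 180.0]
wrist_force: [-2.4, -0.9, 5.4]
opening: 0.0209
```

>>> drive_tool(
  plan=[
    [0.1,[0,0,0.01],0],
    [0.1,[0,0,0],0],
  ],
)

```text
time: 35.85
ee_pos: [0.4482, 0.2207, 0.0366]
tcp_rot: [179.9, 0.8, 180.0]
wrist_force: [0.2, 0.6, -1.3]
opening: 0.0208
```

```bash
python3 - <<'E'
from h import *
p,d,o=grab('wrist','w15'); print(o['time'],o['ee_pos'],o['tcp_rot'],o['opening'],o['wrist_force'])
E
```

```text
35.85 [0.44820063 0.22072733 0.03657081] [179.94587431   0.78353788 179.95039768] 0.020845616981574024 [ 0.22843407  0.64486517 -1.32397031]
```

View pics/w15.png

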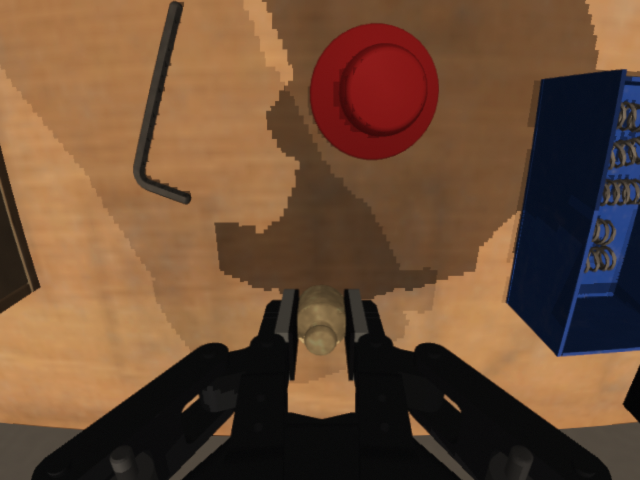

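>>> drive_tool(
  plan=[
    [0.1,[0,0,0.04],0],
    [0.1,[0,0,0.05],0],
    [0.1,[-0.001,-0.03,0],0],
    [0.1,[-0.004,-0.06,0],0],
    [0.1,[-0.004,-0.06,0],0],
    [0.1,[-0.004,-0.06,0],0],
    [0.1,[-0.004,-0.06,0],0],
    [0.1,[-0.004,-0.06,0],0],
    [0.1,[-0.004,-0.06,0],0],
    [0.1,[-0.004,-0.055,0],0],
  ],
)

```text
time: 37.15
ee_pos: [0.4182, -0.2266, 0.1257]
tcp_rot: [180.0, 0.7, 179.9]
wrist_force: [1.5, 0.9, -0.8]
opening: 0.0212
```

>>> drive_tool(
  plan=[
    [0.1,[0,-0.045,0],0],
    [0.1,[0,-0.02,0],0],
    [0.1,[0,-0.008,0],0],
    [0.1,[0,0,0],0],
    [0.1,[0,0,0],0],
  ],
)

```text
time: 37.78
ee_pos: [0.419, -0.2964, 0.1259]
tcp_rot: [180.0, 0.7, -180.0]
wrist_force: [0.8, 0.1, -1.7]
opening: 0.0208
```

>>> drive_tool(
  plan=[
    [0.1,[0.0005,-0.0005,-0.03],0],
    [0.1,[0,0,-0.03],0],
    [0.1,[0,0,-0.022],0],
    [0.1,[0,0,-0.01],0],
    [0.1,[0,0,-0.004],0],
    [0.1,[0,0,0],0],
    [0.1,[0,0,0],0],
  ],
)

```text
time: 38.65
ee_pos: [0.4197, -0.2982, 0.0307]
tcp_rot: [-180.0, 0.8, 180.0]
wrist_force: [0.1, 0.3, -1.2]
opening: 0.0211
```

>>> drive_tool(
  plan=[
    [0.1,[0,0.001,-0.002],0],
    [0.1,[0,0,-0.0015],0],
    [0.1,[0,0,-0.001],0],
    [0.1,[0,0,0],0],
    [0.1,[0,0,0],0],
  ],
)

```text
time: 39.28
ee_pos: [0.4194, -0.297, 0.0261]
tcp_rot: [180.0, 0.8, 180.0]
wrist_force: [-2.3, 1.9, 7.2]
opening: 0.0208
```

>>> drive_tool(
  plan=[
    [0.3,[0,0,0],0],
    [0.4,[0,0,0],0],
    [0.5,[0,0,0],0],
    [0.5,[0,0,0.02],0],
    [0.5,[0,0,0.04],0],
    [0.5,[0,0,0.04],0],
    [0.5,[0,0,0.04],0],
    [0.5,[0,0,0.01],0],
    [0.5,[0,0,0],0],
    [0.5,[0,0,0],0],
  ],
)

```text
time: 40.52
ee_pos: [0.4188, -0.2967, 0.1737]
tcp_rot: [179.9, 0.6, 179.9]
wrist_force: [0.1, 0.1, -0.7]
opening: 0.0426
```

```bash
python3 - <<'E'
from h import *
p,d,o=grab('wrist','w16'); print(o['time'],o['ee_pos'],o['tcp_rot'],o['opening'])
def t(*a):
    try: mask_circ(*a)
    except Exception as e: print('fail')
b=(270,150,380,240)
t('w16','wrist',b,.017,.0235,.022)
t('w16','wrist',b,.026,.034,.030)
E
```

```text
40.525 [ 0.4188039  -0.29668219  0.17368311] [179.90136404   0.61429808 179.94751431] 0.04260938655832109
w16 ell [ 419.7 -297.5] [22.  22.3] circ [ 419.5 -297.5] 11.7 z 0.0186 347
w16 ell [ 420.2 -297.6] [12.8 13.1] circ [ 420.1 -297.6] 6.8 z 0.0291 213
```

View pics/w16.png

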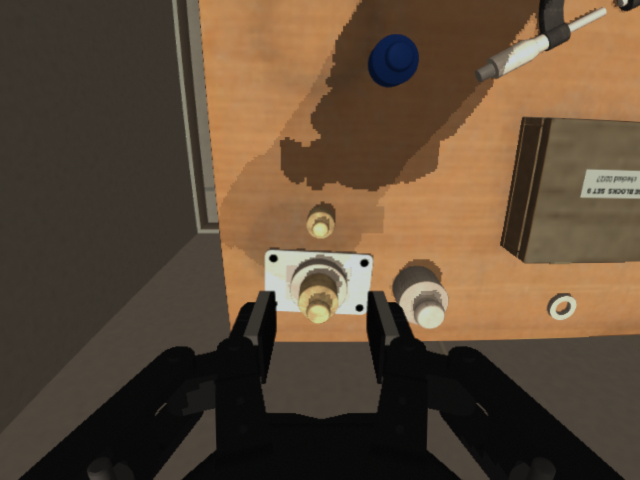

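The small weight is at (420,-297.5) mm against a target of (420.1,-297.2). Back off to a clear spot and do a final check with the top camera.

>>> drive_tool(
  plan=[
    [0.5,[0,0.02,0.04],0],
    [0.5,[-0.01,0.04,0.04],0],
    [0.5,[-0.02,0.05,0.02],0],
    [0.5,[-0.02,0.05,0],0],
    [0.5,[-0.02,0.05,0],0],
    [0.5,[-0.01,0.04,0],0],
    [0.5,[0,0.03,0],0],
    [0.5,[0,0,0],0],
    [0.5,[0,0,0],0],
  ],
)

```text
time: 41.7
ee_pos: [0.3392, -0.0172, 0.2747]
tcp_rot: [180.0, 0.7, 180.0]
wrist_force: [-1.2, -0.2, -0.4]
opening: 0.043
```

```bash
python3 - <<'E'
from h import *
p,d,o=grab('top','top1'); print(o['time'],o['ee_pos'],o['qd'].round(2))
cv2.imwrite('pics/crop1.png',cv2.resize(p[185:275,290:480,::-1],None,fx=4,fy=4,interpolation=cv2.INTER_CUBIC))
def t(*a):
    try: mask_circ(*a)
    except Exception as e: print('fail')
b=(415,190,465,240)
t('top1','top',b,.056,.066,.060)
t('top1','top',b,.014,.022,.018)
t('top1','top',(380,190,418,230),.05,.06,.055)
t('top1','top',(425,232,455,262),.0265,.034,.030)
E
```

```text
41.7 [ 0.33918841 -0.01721749  0.27470022] [-1.16  0.2   0.37  0.07 -0.06  0.15]
top1 ell [ 481.3 -298.7] [16.6 18.5] circ [ 481.3 -298.4] 9.8 z 0.06 52
top1 ell [ 483.4 -300. ] [45.4 50.2] circ [ 482.9 -298.1] 26.3 z 0.0183 148
top1 ell [ 487.6 -206. ] [23.2 24.1] circ [ 487.6 -206.3] 12.7 z 0.0549 93
top1 ell [ 421.1 -296.7] [10.5 12.8] circ [ 421.2 -296.8] 6.4 z 0.0309 25
```

View pics/crop1.png

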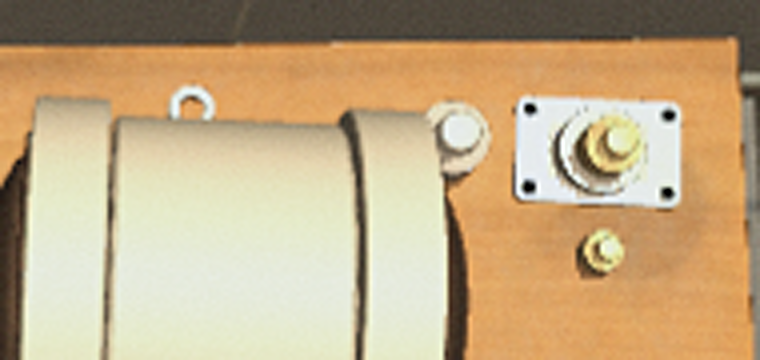

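The top view agrees within the ~2 mm calibration, so the job can be handed in.

```bash
python3 -c "
from workcell import job,monitor
print(job.job_done()); o=monitor.get_obs(); print(o['time'],o['wrist_force'])"
```

```text
the job is handed in; nothing more can be done
None
the job is handed in; nothing more can be done
```

The kit is set out as asked and handed in at about 42 s, and no verdict was reported. I worked in the order ring, medium weight, large weight, small weight. The small ring and the red and blue look-alikes were not touched.

| Item | Measured (mm) | Target (mm) | Off by |
|---|---|---|---|
| Large ring on plate | (483.1, -300.9) | plate middle (484.0, -300.8) | about 1 mm |
| Medium weight on ring | (481.9, -301.7) | ring centre (483.1, -300.9) | about 1.4 mm |
| Large weight, left of plate | (488.9, -209.6) | (489.2, -209.0) | under 1 mm |
| Small weight, in front of plate | (420.1, -297.6) | (420.1, -297.2) | under 1 mm |

- **Upright:** knob heights in the depth images match the three weights standing upright.
- **Cameras disagree slightly:** the wrist camera gave the table's positions. The final top view agreed within 2–3 mm and put the large weight 3 mm farther from the plate. I put this down to the 2 mm calibration tolerance.
- **Early mistake:** my first turn ran the last joint into its range limit and tilted the tool 12°. I straightened it before touching anything, at a cost of about 7 s.

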